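# Fit the towel peg over the hidden upright

## Task

The tea-towel rack lying on the worktop needs its middle peg. Press gently along the thin grooved boarding to find the one upright hidden behind it, stand the loose peg over the middle of that upright, in line with the two pegs already on the frame, and push it straight in until its base sits flat on the boarding. Never push the pins in anywhere else or push the peg hard where the boarding gives, and leave the other things on the worktop where they are.

Things in the scene. Friction and masses are not known exactly. Their poses are not given: they have to be found in the camera images.
- rack: The rack, fixed, lying face up on the worktop: oak frame 350 (x) x 500 (y) x 28 mm, members 55 mm wide; inside it, 240 x 390 mm of thin boarding whose face is 24 mm above the underside. Its 15 mm boards run along x, with V grooves 1 mm deep between. Origin: centre of the underside; z up. Two fixed pegs stand on the frame at x = 0, y = -222 and +222 mm, each 54 mm tall above the frame; the line between them is x = 0.
- board_mid (a point): Middle of the boarding's face, on the line between the two fixed pegs; axes as the rack's. Behind the boarding one 52 mm wide upright runs along x; its middle lies somewhere from y = -100 to +100 mm. The outer 30 mm at both y ends are glued down. Elsewhere it gives: about 1 N for 1.5 mm, 2.5 N for 3 mm, 4.5 N for 4 mm (at most 13). Boards that lie even partly over the upright stop dead after 0.5 mm, the next ones 1 mm deeper.
- peg: The loose peg, about 90 g, standing upright on its three pins on the worktop to the left or right of the rack. From the bottom: pins 6 mm, round steel base 40 mm across and 5 mm thick, oak stem 16 mm thick and 25 mm long, head 24 mm thick and 24 mm tall; 60 mm in all with the pins out. Origin: on its axis, 6 mm below the base, level with the pin points when the pins are out; z up. Grip it by the head, any yaw.
- peg_base (a point): Centre of the underside of the loose peg's steel base, 30 mm below the underside of its head. With the peg home it lies at the boarding's face.
- pin_points (a point): Centre of the three pin points under the loose peg (pins on a 26 mm circle), the place where the peg bears on what is below it; 6 mm under the base at first, level with it when the peg is home.
- peg_pins (a joint): How far the loose peg's pins have been pushed in, m: 0 = standing 6 mm out, 0.005 to 0.006 = home, base flat. They start to go in at about 14 N of push, stay where they are left, and then the peg stops hard.
- mug: White mug, 80 mm across, 92 mm tall; a bystander, at the other side of the rack from the peg. Origin: centre of its underside.
- screwdriver: Screwdriver lying on the worktop to the left of the rack; a bystander.
- door_knob: Steel cupboard knob, 34 mm across and 32 mm tall, on the worktop to the right; a bystander.
- tape_measure: Tape measure, yellow and black, 68 x 36 x 62 mm, to the right of the robot; a bystander.
- spice_a: Small amber spice jar, 44 mm across and 90 mm tall, in front of the rack at its left; a bystander.
Mind the look-alikes: they are no part of the job. Leave any red look-alike of the peg alone.

How it is judged:
By the outcome, as a careful person would: the job done as asked, in the order asked, and still so for the second after the job is handed in, with the robot touching nothing.
It also fails if it takes over 69 s, if anything falls off the work surface, if the arm or the gripper's body presses on something with over 40 N, if the wrist force passes 120 N, or if a joint passes its speed limit or range.

## Robot

A 6-joint arm with a two-finger parallel gripper is mounted at the origin on the work surface. World frame = base frame: x ahead of the robot, y to its left, z up, the work surface at z = 0. Lengths are in m, angles in rad, forces in N, time in s.
With the tool pointing down it reaches from about 0.3 to 0.775 m from the base axis. Payload 14.6 kg.
Tool frame: the origin (TCP) lies at the centre of the arm's flange, where the gripper is bolted on; the fingertips stand 199 mm ahead of it and the grasp point (between the pads) lies ctrl.tcp_to_grasp ahead of it (ctrl.tcp_to_grasp is the distance from the TCP to the grasp point, in m); z points along the fingers, y is the line along which they close (so a half turn about z gives the same grasp; the last joint's range is limited). The gripper opens to 94 mm and grips with 3 to 60 N. Pads are 16 mm wide; open, the fingers measure 119 mm over their backs; the gripper's body (75 mm by 177 mm) begins 78 mm behind the grasp point.
Start: joints at [-1.361, 0.3, 1.521, -0, 1.321, -0.067], TCP at [0.15, -0.529, 0.405] pointing down, gripper open.
Joint ranges: [-3.03, 3.03], [-0.79, 2.21], [0.23, 2.52], [-1.04, 4.18], [0, 3.07], [-2.55, 2.55]. Speed limits (rad/s): [2.22, 2.22, 2.57, 3.14, 3.14, 3.14].

## Interface

Orientations are given as [roll, pitch, yaw] about the fixed x, y, z axes, in that order (R = Rz(yaw) Ry(pitch) Rx(roll)).
In Python, from station import ctrl gives the robot as it stands. The module is installed in compiled form; this text tells all that it offers.
- The arm moves only by the shell command python3 -m jog 'ROWS' [OPENING] [FORCE]. ROWS is JSON, a list of rows, each a list of 6 numbers: the shift along the tool's x, y, z in cm, then the turn, a rotation vector about the tool's x, y, z in rad. In form: [[tx, ty, tz, ax, ay, az], ...]. A call has 1 to 8 rows; each row is the pose to reach, as a shift and turn from the pose commanded when the call began, along the tool's axes at that moment; what a row does not reach only later rows make up. A row lasts 1/10 s, in which the tool goes at most 50 mm and 8.59 degrees, less where a joint would pass 70% of its speed; a pose out of reach is approached as far as the arm can. A call with a gripper value outside its range is refused whole. OPENING is the opening in per cent of the stroke, from 0 (shut) to 100 (fully open), set as the call begins (- or left out, the last holds). The fingers move at their own pace and stop on an object; FORCE is the grip in N (left out, the last holds). Time passes only in rows, so rows that repeat a pose let the fingers close. It gives the time, the measured TCP pose, the force, the opening and the grip force at its end, in the units of the state.
- ctrl.get_obs(): the state, without advancing time (a new reading comes with each control period).
- ctrl.camera(name): name is "scene" or "top"; returns a dict with "img" (400x640x3 uint8, blue, green, red), "intrinsics" (3x3 intrinsics, pixels), "k1" (the pictures are not rectified: a ray, as slopes to the right and down, at radius r is drawn at 1 + k1 r^2 times it, then the intrinsics apply), "R" (3x3) and "t" (3): a world point X has camera coordinates R X + t. Camera axes: x right, y down, z forward; pixel columns grow to the right and rows downward; lengths in m; the calibration is good to about 2 mm. A picture is of the moment at which its call begins. There is no depth.
- ctrl.hand_in(): hands the job in; it is judged then, once.
The state is a dict: "time_s": time; "qpos": joint angles; "joint_vel": joint speeds; "tau": joint torques, N m; "ee_pos": TCP position; "eef_rot": TCP orientation; "force": force on the tool from outside, world axes, zero at the start; "moment": the same for the moment, N m; "grip_width": finger opening in m; "grip_force": force on a finger pad.
Only numpy, scipy, OpenCV 4.12 (cv2) and the standard library are available. Lean on these libraries where they do the work, as an engineer would, in place of code of your own. Each camera call takes 0.05 s, during which the arm holds its last target. There are 200 camera calls.

## Working session

There is one attempt and no reset: what is moved stays moved. The work goes in short steps, Python scripts to look and compute and a shell command to move; the robot and the scene stay as the last step left them, time stands still between calls to the robot, and variables do not carry over. Pictures are saved under pics/ and viewed, at most 10 in all, crops included, and the job is handed in when it is done.

```bash
mkdir -p pics
cat > h.py <<'E'
import numpy as np,cv2
from station import ctrl
def px2w(c,u,v,z):
    K=np.array(c["intrinsics"]);R=np.array(c["R"]);t=np.array(c["t"])
    d=np.array([(u-K[0,2])/K[0,0],(v-K[1,2])/K[1,1]]);s=d.copy()
    for _ in range(20): s=d/(1+c["k1"]*(s@s))
    r=R.T@np.array([s[0],s[1],1]);o=-R.T@t
    return o+r*(z-o[2])/r[2]
def w2px(c,X):
    K=np.array(c["intrinsics"]);p=np.array(c["R"])@np.array(X)+np.array(c["t"]);s=p[:2]/p[2];s=s*(1+c["k1"]*(s@s))
    return K[0,0]*s[0]+K[0,2],K[1,1]*s[1]+K[1,2]
E
python3 - <<'E'
from h import *
for n in("top","scene"):
    c=ctrl.camera(n);cv2.imwrite(f"pics/{n}1.png",c["img"]);print(n,np.round(-np.array(c["R"]).T@c["t"],3),c["k1"],np.array(c["intrinsics"])[0])
o=ctrl.get_obs();print(o,ctrl.tcp_to_grasp)
E
```

```text
top [ 0.276 -0.     1.624] -0.09167153210780717 [487.22696303   0.         317.11907382]
scene [ 1.345 -0.241  1.016] -0.03077789809438047 [457.20894769   0.         317.5468571 ]
{'time_s': 0.1, 'qpos': array([-1.36060118e+00,  3.00352021e-01,  1.52152331e+00, -2.37859743e-05,
        1.32070112e+00, -6.65858868e-02]), 'joint_vel': array([ 0.0002326 , -0.00076287, -0.00121319, -0.00191684,  0.00129096,
       -0.00019267]), 'tau': array([ 1.88361249e-03, -5.32642615e+01, -3.53279936e+01,  7.09860865e-02,
        2.34930374e-02, -5.85734460e-05]), 'ee_pos': array([ 0.15028765, -0.52902516,  0.40417599]), 'eef_rot': array([-3.14060950e+00, -4.24697381e-05,  2.76786913e-01]), 'force': array([-0.55556518, -0.84126315, -0.26936782]), 'moment': array([0.02193059, 0.01154502, 0.0139981 ]), 'grip_force': 0.0, 'grip_width': 0.09366285266739001} 0.1804
```

View pics/top1.png

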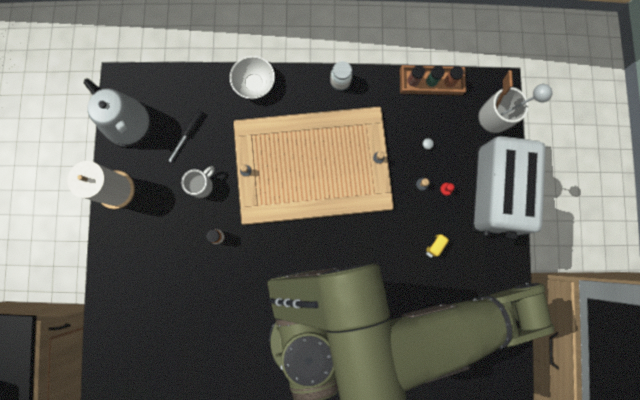

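View pics/scene1.png

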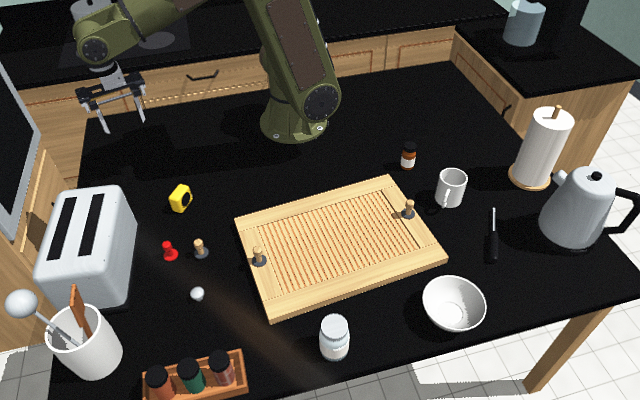

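The top view shows the loose peg at about (423,184) with the red look-alike at (448,188). The fixed pegs are near (247,170) and (379,157). The scene view has the peg at (200,248) and the fixed pegs at (258,258) and (408,211). Next I'll crop in closer.

Run:
```python
from h import *
a=cv2.imread("pics/top1.png");b=cv2.imread("pics/scene1.png")
f=lambda im,u,v:cv2.resize(im[v-18:v+18,u-24:u+24],None,fx=5.5,fy=5.5,interpolation=cv2.INTER_CUBIC)
cv2.imwrite("pics/crops.png",np.vstack([np.hstack([f(a,423,184),f(a,247,170),f(a,379,157)]),np.hstack([f(b,200,248),f(b,408,211),f(b,258,258)])]))
c=ctrl.camera("top");h=cv2.cvtColor(c["img"],cv2.COLOR_BGR2HSV)
m=cv2.inRange(h,(8,40,90),(28,255,255));m[:,:225]=0;m[:,400:]=0;m[:100]=0;m[230:]=0
n=cv2.findContours(m,0,2)[0];k=max(n,key=cv2.contourArea)
w=np.array([px2w(c,*p[0],.028)[:2] for p in cv2.convexHull(k)],np.float32)
r=cv2.minAreaRect(w);print(r);print(cv2.boxPoints(r))
```

```text
((0.5835602879524231, -0.005468100309371948), (0.3559003174304962, 0.5055127143859863), 6.300478935241699)
[[ 0.37894678  0.22623289]
 [ 0.4344231  -0.27622652]
 [ 0.7881738  -0.23716909]
 [ 0.7326975   0.26529032]]
```

View pics/crops.png

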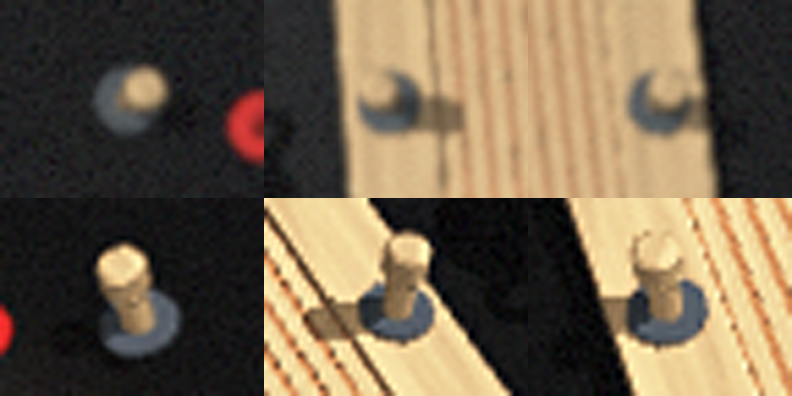

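The loose peg's head is at top (425.0,181.6) and scene (198.1,240.5). The fixed pegs' heads are at top (243.7,167.6) and (380.1,154.4), and scene (410.1,201.3) and (257.1,248.5).

```bash
cat > m.py <<'E'
from h import *
T=ctrl.camera("top");S=ctrl.camera("scene")
for n,z,z2,a,ab,s,sb in(("loose",.06,.011,(425,181.6),(422,184.1),(198.1,240.5),(201,252.3)),("+y",.082,.033,(243.7,167.6),(245.1,170.1),(410.1,201.3),(407.6,213)),("-y",.082,.033,(380.1,154.4),(378.2,157.1),(257.1,248.5),(258.9,260.5))):
    print(n,[np.round(px2w(c,*p,q)[:2]*1000,1) for c,p,q in((T,a,z),(T,ab,z2),(S,s,z),(S,sb,z2))])
E
python3 m.py
```

```text
loose [array([ 522.3, -375.6]), array([ 521.3, -376.9]), array([ 520. , -373.8]), array([ 521.9, -376.2])]
+y [array([558.1, 214.2]), array([558.7, 216.1]), array([558.3, 215.9]), array([558.1, 215. ])]
-y [array([ 606.3, -225.4]), array([ 607.5, -226.1]), array([ 606.6, -225.4]), array([ 608.6, -226.7])]
```

```bash
cat >> h.py <<'E'
from scipy.spatial.transform import Rotation as Ro
YAW=.1104; C=np.array([.5828,-.0053]); ey=np.array([-np.sin(YAW),np.cos(YAW)]); ex=np.array([ey[1],-ey[0]])
def tgt(tilt=0,yaw=YAW+np.pi/2): return Ro.from_euler("xyz",[np.pi,0,yaw])*Ro.from_euler("y",tilt)
def row(pos,R,off=(0,0,0)):
    o=ctrl.get_obs();R0=Ro.from_euler("xyz",o["eef_rot"]);p=np.array(pos)-R.apply(off)
    return np.round(np.r_[R0.inv().apply(p-o["ee_pos"])*100,(R0.inv()*R).as_rotvec()],3).tolist()
EDGE=(-.008,0,.199)
E
python3 - <<'E'
from h import *
print(row([*(C-.18*ey),.06],tgt(.15),EDGE), w2px(ctrl.camera("top"),[*(C-.18*ey),.024]))
E
```

```text
[52.575, -18.652, 14.654, 0.105, 0.124, -1.402] (np.float64(365.40829463190136), np.float64(158.92367786249213))
```

```bash
python3 -m jog '[[26,-10,0,0,0,-0.7],[26,-10,0,0,0,-0.7],[26,-10,0,0,0,-0.7],[26,-10,0,0,0,-0.7],[52.6,-18.7,5,0.1,0.12,-1.4],[52.6,-18.7,5,0.1,0.12,-1.4],[52.6,-18.7,5,0.1,0.12,-1.4],[52.6,-18.7,5,0.1,0.12,-1.4]]' 0 20
python3 -m jog '[[0,0,0,0,0,0]]'; python3 -c "
from h import *
print(row([*(C-.18*ey),.04],tgt(.15),EDGE))"
```

```text
time_s: 1.1
ee_pos: [0.4747, -0.2949, 0.3769]
eef_rot: [-3.131, -0.108, 1.473]
force: [0.5, -0.6, 0.3]
grip_width: 0.0335
grip_force: 0.0
time_s: 1.2
ee_pos: [0.4765, -0.2932, 0.3757]
eef_rot: [-3.13, -0.109, 1.477]
force: [0.8, -0.4, 0.2]
grip_width: 0.0256
grip_force: 0.0
[8.346, 12.146, 14.631, 0.015, 0.04, -0.203]
```

```bash
python3 -m jog '[[8.35,12.15,8,0.015,0.04,-0.2],[8.35,12.15,8,0.015,0.04,-0.2],[8.35,12.15,8,0.015,0.04,-0.2],[8.35,12.15,8,0.015,0.04,-0.2],[8.35,12.15,14.6,0.015,0.04,-0.2],[8.35,12.15,14.6,0.015,0.04,-0.2],[8.35,12.15,14.6,0.015,0.04,-0.2],[8.35,12.15,14.6,0.015,0.04,-0.2]]'
python3 -m jog '[[0,0,0,0,0,0],[0,0,0,0,0,0]]'; python3 -c "
from h import *
print(row([*(C-.18*ey),.03],tgt(.15),EDGE),ctrl.get_obs()['grip_width'])
for n in('scene',):
  c=ctrl.camera(n);u,v=map(int,w2px(c,[*(C-.18*ey),.03]));print(u,v);cv2.imwrite('pics/p1.png',cv2.resize(c['img'][v-60:v+40,u-80:u+80],None,fx=4,fy=4))"
```

```text
time_s: 2.0
ee_pos: [0.6028, -0.2117, 0.2413]
eef_rot: [3.14, -0.147, 1.667]
force: [0.2, 0.4, -0.1]
grip_width: 0.0005
grip_force: 0.0
time_s: 2.2
ee_pos: [0.6029, -0.2113, 0.2413]
eef_rot: [3.139, -0.147, 1.668]
force: [-0.7, 0.6, -0.5]
grip_width: 0.0006
grip_force: 0.0
[0.312, 0.266, 1.399, 0.004, 0.003, -0.013] 0.0006454508087566596
274 255
```

View pics/p1.png

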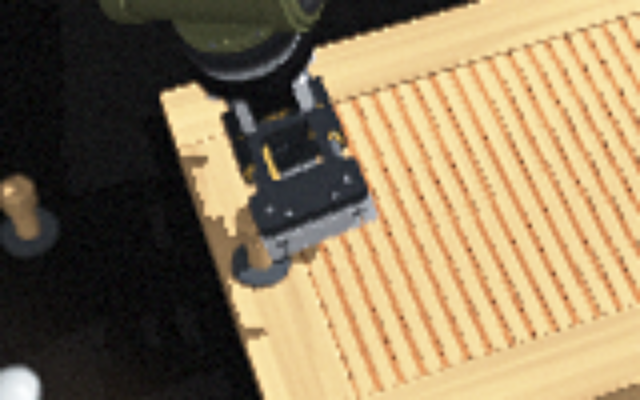

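The picture shows the closed gripper just over the boarding's right end. The fixed peg at about (262,262) is clear beside it. I'll go down on the glued strip to get a height reference.

```bash
python3 -m jog '[[0.3,0.25,1.2,0.004,0.003,-0.013],[0.3,0.25,1.2,0.004,0.003,-0.013],[0.3,0.25,1.2,0.004,0.003,-0.013]]' | egrep 'pos|force'
for i in 1; do :; done
python3 -m jog '[[0,0,0.2,0,0,0],[0,0,0.2,0,0,0]]' | egrep 'pos|force:'
python3 -m jog '[[0,0,0.1,0,0,0],[0,0,0.1,0,0,0]]' | egrep 'pos|force:'
python3 -m jog '[[0,0,0.1,0,0,0],[0,0,0.1,0,0,0]]' | egrep 'pos|force:'
python3 -m jog '[[0,0,0.1,0,0,0],[0,0,0.1,0,0,0]]' | egrep 'pos|force:'
python3 -c "
from h import *
o=ctrl.get_obs();R=Ro.from_euler('xyz',o['eef_rot']);e=o['ee_pos']+R.apply(EDGE);print(e,(e[:2]-C)@ey,(e[:2]-C)@ex)"
```

```text
ee_pos: [0.6048, -0.2055, 0.2275]
force: [-0.6, 0.6, 0.7]
grip_force: 0.0
ee_pos: [0.6048, -0.2055, 0.2258]
force: [0.2, -0.6, -0.5]
grip_force: 0.0
ee_pos: [0.6047, -0.2054, 0.225]
force: [-1.8, 0.0, -0.1]
grip_force: 0.0
ee_pos: [0.6047, -0.2052, 0.224]
force: [0.2, 0.1, -0.3]
grip_force: 0.0
ee_pos: [0.6047, -0.205, 0.2229]
force: [0.3, -0.7, -0.0]
grip_force: 0.0
[ 0.60182489 -0.18317574  0.02498245] -0.17888893603029607 -0.0006885430307769245
```

```bash
python3 -m jog '[[0,0,0.05,0,0,0],[0,0,0.05,0,0,0]]' | egrep 'pos|force:'
python3 -m jog '[[0,0,0.05,0,0,0],[0,0,0.05,0,0,0]]' | egrep 'pos|force:'
python3 -m jog '[[0,0,0.05,0,0,0],[0,0,0.05,0,0,0]]' | egrep 'pos|force:'
python3 -m jog '[[0,0,0.05,0,0,0],[0,0,0.05,0,0,0]]' | egrep 'pos|force:'
```

```text
ee_pos: [0.6047, -0.205, 0.2225]
force: [-0.1, -0.1, -0.4]
grip_force: 0.0
ee_pos: [0.6047, -0.2049, 0.2222]
force: [0.2, -0.5, 1.0]
grip_force: 0.5
ee_pos: [0.6047, -0.2049, 0.222]
force: [-1.5, 1.2, 4.9]
grip_force: 2.2
ee_pos: [0.6047, -0.2049, 0.2219]
force: [-1.9, 0.8, 8.2]
grip_force: 4.1
```

```bash
python3 -m jog '[[0.07,0,-0.5,0,0,0],[0.7,0,-0.4,0,0,0],[0.66,0,-0.1,0,0,0],[0.65,0,0,0,0,0],[0.65,0,0,0,0,0]]' | egrep 'pos|force:'
python3 -m jog '[[0,0,0.05,0,0,0],[0,0,0.05,0,0,0]]' | egrep 'pos|force:'
python3 -m jog '[[0,0,0.05,0,0,0],[0,0,0.05,0,0,0]]' | egrep 'pos|force:'
python3 -c "
from h import *
o=ctrl.get_obs();R=Ro.from_euler('xyz',o['eef_rot']);e=o['ee_pos']+R.apply(EDGE);print(o['eef_rot'],e,(e[:2]-C)@ey,(e[:2]-C)@ex)"
```

```text
ee_pos: [0.6041, -0.198, 0.2222]
force: [-0.4, 3.5, 4.7]
grip_force: 2.5
ee_pos: [0.6041, -0.198, 0.222]
force: [-2.6, 4.5, 8.3]
grip_force: 4.3
ee_pos: [0.6041, -0.1979, 0.2219]
force: [-4.6, 3.2, 11.3]
grip_force: 6.1
[-3.1398991  -0.15135649  1.68178321] [ 0.60130853 -0.1760248   0.02401039] -0.17172463469249263 -0.00041390468617724614
```

```bash
python3 -m jog '[[0.06,0,-0.4,0,0,0],[5.9,0,0.5,0,0,0],[5.9,0,0.5,0,0,0],[5.85,0,0.89,0,0,0],[5.85,0,0.89,0,0,0],[5.85,0,0.89,0,0,0]]' | egrep 'pos|force:'
python3 -m jog '[[0.06,0,-0.4,0,0,0],[3.03,0,0.05,0,0,0],[2.97,0,0.45,0,0,0],[2.97,0,0.45,0,0,0],[2.97,0,0.45,0,0,0]]' | egrep 'pos|force:'
python3 -m jog '[[0.06,0,-0.4,0,0,0],[3.03,0,0.05,0,0,0],[2.97,0,0.45,0,0,0],[2.97,0,0.45,0,0,0],[2.97,0,0.45,0,0,0]]' | egrep 'pos|force:'
python3 -c "
from h import *
o=ctrl.get_obs();R=Ro.from_euler('xyz',o['eef_rot']);e=o['ee_pos']+R.apply(EDGE);print(o['eef_rot'],e,(e[:2]-C)@ey,(e[:2]-C)@ex)"
```

```text
ee_pos: [0.5975, -0.1404, 0.2209]
force: [0.4, 0.3, 1.3]
grip_force: 0.3
ee_pos: [0.5942, -0.1103, 0.2212]
force: [-0.8, 0.7, 2.2]
grip_force: 0.2
ee_pos: [0.5909, -0.0804, 0.2212]
force: [0.5, 0.5, 0.6]
grip_force: 0.2
[-3.13950808 -0.1507423   1.68092902] [ 0.58803132 -0.0586262   0.02327194] -0.0535779219416835 -0.0006757899544801996
```

All soft so far; continuing along the boarding.

```bash
python3 -m jog '[[0.06,0,-0.4,0,0,0],[3.03,0,0.05,0,0,0],[2.97,0,0.45,0,0,0],[2.97,0,0.45,0,0,0],[2.97,0,0.45,0,0,0]]' | egrep 'pos|force:'
python3 -m jog '[[0.06,0,-0.4,0,0,0],[3.03,0,0.05,0,0,0],[2.97,0,0.45,0,0,0],[2.97,0,0.45,0,0,0],[2.97,0,0.45,0,0,0]]' | egrep 'pos|force:'
python3 -m jog '[[0.06,0,-0.4,0,0,0],[3.03,0,0.05,0,0,0],[2.97,0,0.45,0,0,0],[2.97,0,0.45,0,0,0],[2.97,0,0.45,0,0,0]]' | egrep 'pos|force:'
python3 -c "
from h import *
o=ctrl.get_obs();R=Ro.from_euler('xyz',o['eef_rot']);e=o['ee_pos']+R.apply(EDGE);print(o['eef_rot'],e,(e[:2]-C)@ey,(e[:2]-C)@ex)"
```

```text
ee_pos: [0.5875, -0.0506, 0.2212]
force: [-1.1, -0.4, 0.7]
grip_force: 0.2
ee_pos: [0.5844, -0.0203, 0.2217]
force: [-1.0, 2.5, 5.1]
grip_force: 2.3
ee_pos: [0.581, 0.0096, 0.2216]
force: [-0.6, 3.4, 5.5]
grip_force: 2.7
[-3.14014456 -0.15133966  1.6815825 ] [0.57827162 0.03151522 0.02369432] 0.03709001138700647 -0.0004446636274705159
```

```bash
python3 -m jog '[[0.06,0,-0.4,0,0,0],[1.54,0,-0.17,0,0,0],[1.48,0,0.22,0,0,0],[1.48,0,0.22,0,0,0],[1.48,0,0.22,0,0,0]]' | egrep 'pos|force:'
python3 -m jog '[[0.06,0,-0.4,0,0,0],[1.54,0,-0.17,0,0,0],[1.48,0,0.22,0,0,0],[1.48,0,0.22,0,0,0],[1.48,0,0.22,0,0,0]]' | egrep 'pos|force:'
echo back to -8
python3 -m jog '[[0.06,0,-0.4,0,0,0],[-7.35,0,-1.52,0,0,0],[-7.35,0,-1.52,0,0,0],[-7.41,0,-1.13,0,0,0],[-7.41,0,-1.13,0,0,0],[-7.41,0,-1.13,0,0,0]]' | egrep 'pos|force:'
python3 -c "
from h import *
o=ctrl.get_obs();R=Ro.from_euler('xyz',o['eef_rot']);e=o['ee_pos']+R.apply(EDGE);print(o['eef_rot'],e,(e[:2]-C)@ey,(e[:2]-C)@ex)"
```

```text
ee_pos: [0.5792, 0.0255, 0.2215]
force: [-1.4, 5.8, 7.6]
grip_force: 3.8
ee_pos: [0.5774, 0.0397, 0.221]
force: [-0.3, 0.4, 0.9]
grip_force: 0.4
back to -8
ee_pos: [0.5857, -0.0342, 0.2213]
force: [-0.6, 0.9, 0.5]
grip_force: 0.2
[-3.13911208 -0.15096117  1.68181661] [ 0.58275296 -0.01240593  0.02335028] -0.00705748345776964 -0.000829655002101368
```

```bash
python3 -m jog '[[0.06,0,-0.4,0,0,0],[0.46,0,-0.34,0,0,0],[0.4,0,0.06,0,0,0],[0.4,0,0.06,0,0,0],[0.4,0,0.06,0,0,0]]' | egrep 'pos|force:'
python3 -m jog '[[0.06,0,-0.4,0,0,0],[0.65,0,-0.31,0,0,0],[0.59,0,0.09,0,0,0],[0.59,0,0.09,0,0,0],[0.59,0,0.09,0,0,0]]' | egrep 'pos|force:'
echo 57
python3 -m jog '[[0.06,0,-0.4,0,0,0],[5.4,0,0.41,0,0,0],[5.4,0,0.41,0,0,0],[5.34,0,0.81,0,0,0],[5.34,0,0.81,0,0,0],[5.34,0,0.81,0,0,0]]' | egrep 'pos|force:'
python3 -m jog '[[0.06,0,-0.4,0,0,0],[0.65,0,-0.31,0,0,0],[0.59,0,0.09,0,0,0],[0.59,0,0.09,0,0,0],[0.59,0,0.09,0,0,0]]' | egrep 'pos|force:'
python3 -c "
from h import *
o=ctrl.get_obs();R=Ro.from_euler('xyz',o['eef_rot']);e=o['ee_pos']+R.apply(EDGE);print(o['eef_rot'],e,(e[:2]-C)@ey,(e[:2]-C)@ex)"
```

```text
ee_pos: [0.5853, -0.0307, 0.2211]
force: [0.5, 1.0, 0.5]
grip_force: 0.3
ee_pos: [0.5848, -0.0246, 0.2216]
force: [-0.1, 1.4, 6.3]
grip_force: 2.8
57
ee_pos: [0.5789, 0.0282, 0.2216]
force: [-0.4, 4.4, 6.1]
grip_force: 3.2
ee_pos: [0.578, 0.0346, 0.221]
force: [0.3, 0.4, -0.1]
grip_force: 0.2
[-3.13900995 -0.15091328  1.6813018 ] [0.57507067 0.05639556 0.02309136] 0.062171553739990684 -0.0008849162583599156
```

```bash
python3 -m jog '[[0.8,0,-5,0,0,0],[1.6,0,-10,0,0,0],[1.6,0,-10,0,0,0],[1.6,0,-10,0,0,0]]' 60 20 | grep pos
python3 -c "
from h import *
print(row([.5214,-.3758,.32],tgt(0)))"
```

```text
ee_pos: [0.5781, 0.0354, 0.3234]
[-39.838, -10.187, -5.695, -0.0, -0.151, 0.001]
```

```bash
python3 -m jog '[[-39.84,-10.19,-5.7,0,-0.15,0],[-39.84,-10.19,-5.7,0,-0.15,0],[-39.84,-10.19,-5.7,0,-0.15,0],[-39.84,-10.19,-5.7,0,-0.15,0],[-39.84,-10.19,-5.7,0,-0.15,0],[-39.84,-10.19,-5.7,0,-0.15,0],[-39.84,-10.19,-5.7,0,-0.15,0],[-39.84,-10.19,-5.7,0,-0.15,0]]' | grep pos
python3 -m jog '[[0,0,0,0,0,0],[0,0,0,0,0,0],[0,0,0,0,0,0]]'
python3 -c "
from h import *
print(row([.5214,-.3758,.2284],tgt(0)))"
```

```text
ee_pos: [0.5226, -0.3627, 0.3173]
time_s: 13.35
ee_pos: [0.5237, -0.3599, 0.3182]
eef_rot: [-3.138, -0.002, 1.683]
force: [-0.1, -1.1, 0.1]
grip_width: 0.0565
grip_force: 0.0
[-1.577, -0.373, 8.976, -0.003, -0.002, 0.001]
```

```bash
python3 -m jog '[[-1.58,-0.37,2,0,0,0],[-1.58,-0.37,4,0,0,0],[-1.58,-0.37,4,0,0,0],[-1.58,-0.37,6,0,0,0],[-1.58,-0.37,6,0,0,0]]' | egrep 'pos|force:'
python3 -c "
from h import *
print(row([.5214,-.3758,.2284],tgt(0)))
a=ctrl.camera('top')['img'];b=ctrl.camera('scene')['img']
f=lambda im,u,v:cv2.resize(im[v-30:v+30,u-40:u+40],None,fx=5,fy=5,interpolation=cv2.INTER_CUBIC)
cv2.imwrite('pics/g1.png',np.hstack([f(a,425,182),f(b,200,240)]))"
```

```text
ee_pos: [0.5216, -0.3756, 0.2581]
force: [-0.0, -0.0, -0.0]
grip_force: 0.0
[-0.028, -0.012, 2.966, -0.004, -0.003, 0.002]
```

View pics/g1.png

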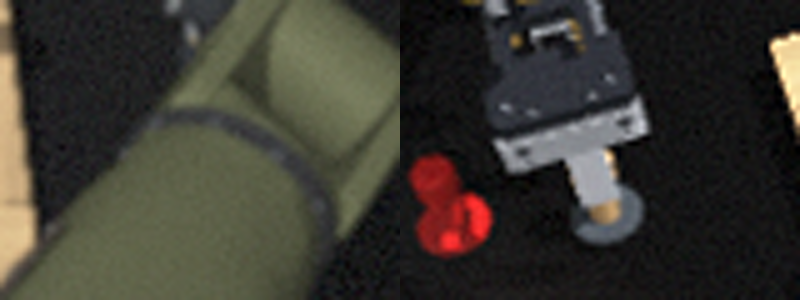

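The scene crop shows the near finger in front of the peg at about (600,185), centred on it and clear of the red one. I'll descend and grip.

```bash
python3 -m jog '[[0,0,1.5,0,0,0],[0,0,2.97,0,0,0],[0,0,2.97,0,0,0],[0,0,2.97,0,0,0]]' | egrep 'pos|force:'
python3 -m jog '[[0,0,0,0,0,0],[0,0,0,0,0,0],[0,0,0,0,0,0],[0,0,0,0,0,0],[0,0,0,0,0,0],[0,0,0,0,0,0],[0,0,0,0,0,0],[0,0,0,0,0,0]]' 0 45
python3 -m jog '[[0,0,0,0,0,0],[0,0,-4,0,0,0],[0,0,-8,0,0,0],[0,0,-9,0,0,0],[0,0,-9,0,0,0]]'
python3 -c "
from h import *
print(row([*(C+.03*ey),.32],tgt(0)))
b=ctrl.camera('scene');o=ctrl.get_obs();u,v=map(int,w2px(b,o['ee_pos']-[0,0,.2]))
cv2.imwrite('pics/g2.png',cv2.resize(b['img'][v-40:v+40,u-50:u+50],None,fx=5,fy=5,interpolation=cv2.INTER_CUBIC))"
```

```text
ee_pos: [0.5213, -0.3768, 0.2291]
force: [0.6, -0.5, -0.1]
grip_force: 0.0
time_s: 15.15
ee_pos: [0.5214, -0.3768, 0.2298]
eef_rot: [-3.14, -0.001, 1.682]
force: [0.1, 0.8, 1.2]
grip_width: 0.0234
grip_force: 45.0
time_s: 15.65
ee_pos: [0.5216, -0.3769, 0.3211]
eef_rot: [-3.141, 0.001, 1.682]
force: [0.3, 0.7, -0.8]
grip_width: 0.0231
grip_force: 45.0
[39.252, 10.2, 0.068, -0.0, 0.001, 0.001]
```

View pics/g2.png

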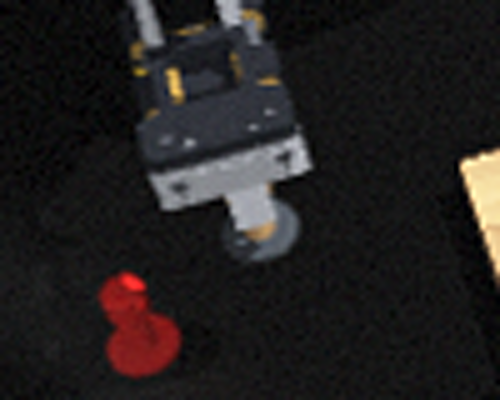

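The peg is held upright at about (265,235) in the crop, and the red one is untouched. I'll raise it more and carry it over.

```bash
python3 -m jog '[[0,0,-4,0,0,0],[15,3.9,-4,0,0,0],[39.25,10.2,-4,0,0,0],[39.25,10.2,-4,0,0,0],[39.25,10.2,-4,0,0,0],[39.25,10.2,-4,0,0,0],[39.25,10.2,-4,0,0,0],[39.25,10.2,-4,0,0,0]]' | grep pos
python3 -m jog '[[6,1.6,0,0,0,0],[6,1.6,0,0,0,0],[6,1.6,0,0,0,0]]' | grep pos
python3 -c "
from h import *
print(row([*(C+.03*ey),.2298+.024+.012],tgt(0)),ctrl.get_obs()['force'])"
```

```text
ee_pos: [0.5714, -0.0285, 0.3577]
ee_pos: [0.5809, 0.0324, 0.3579]
[-0.779, -0.181, 9.21, -0.005, -0.001, 0.003] [ 0.37235163 -0.44258399 -0.98061464]
```

```bash
python3 -m jog '[[-0.78,-0.18,2,0,0,0],[-0.78,-0.18,5,0,0,0],[-0.78,-0.18,9.2,0,0,0],[-0.78,-0.18,9.2,0,0,0],[-0.78,-0.18,9.2,0,0,0]]' | egrep 'pos|force:'
python3 -c "
from h import *
print(row([*(C+.03*ey),.2298+.024],tgt(0)),ctrl.get_obs()['force'],ctrl.get_obs()['time_s'])
b=ctrl.camera('scene');X=C+.03*ey;u,v=map(int,w2px(b,[*X,.04]));print(u,v,w2px(b,[*X,.035+.005+.001]))
cv2.imwrite('pics/g3.png',cv2.resize(b['img'][v-30:v+30,u-40:u+40],None,fx=8,fy=8,interpolation=cv2.INTER_CUBIC))"
```

```text
ee_pos: [0.5799, 0.0218, 0.2679]
force: [0.8, 0.1, -0.4]
grip_force: 45.0
[0.27, -0.003, 1.415, -0.004, -0.001, -0.001] [ 0.75549291  0.11381875 -0.3506452 ] 17.3
346 230 (np.float64(346.5693771127538), np.float64(230.59338923212258))
```

View pics/g3.png

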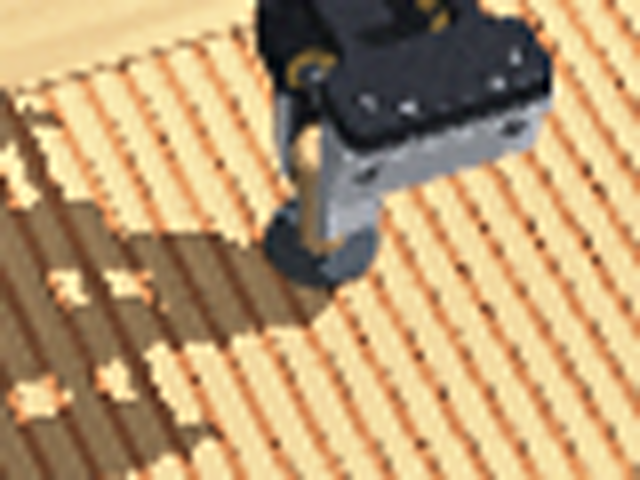

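```bash
python3 -c "
from h import *
b=ctrl.camera('scene');o=ctrl.get_obs()
img=b['img'][224:240,335:358];hs=cv2.cvtColor(img,cv2.COLOR_BGR2HSV);m=((hs[...,0]>85)&(hs[...,0]<130)&(hs[...,1]>25)).astype(np.uint8)
print(m.tolist() and '\n'.join(''.join('.#'[k] for k in r) for r in m))
for p in((345.9,230.2),(345.4,230.2)):
  e=px2w(b,*p,.049)[:2];print(e,(e-C)@ey,(e-C)@ex)
e=o['ee_pos'][:2];print('tcp',e,(e-C)@ey,(e-C)@ex)"
```

```text
.......................
.......##..............
......##...#...........
......##...#...........
.....###........##.....
.....###.......###.....
.....####.....####.....
.....#####...#####.....
......#.##########.....
.......##########......
.........#####.........
.......................
.......................
.......................
.......................
.......................
[0.58394282 0.02098858] 0.02600262963796848 0.004032229874616326
[0.58357205 0.01967049] 0.024733409012238344 0.0035184924821593
tcp [0.58021249 0.02234328] 0.02776006973327664 0.00047386747417822923
```

```bash
python3 -m jog '[[0.3,-0.03,0,0,0,0],[0.3,-0.03,0.6,0,0,0],[0.3,-0.03,1.1,0,0,0],[0.3,-0.03,1.1,0,0,0]]' | egrep 'pos|force:'
python3 -m jog '[[0,0,0.2,0,0,0],[0,0,0.2,0,0,0]]' | egrep 'pos|force:'
python3 -m jog '[[0,0,0.1,0,0,0],[0,0,0.1,0,0,0]]' | egrep 'pos|force:'
python3 -c "
from h import *
o=ctrl.get_obs();e=o['ee_pos'][:2];print('tcp',e,(e-C)@ey,(e-C)@ex,o['eef_rot'],o['moment'])"
```

```text
ee_pos: [0.5789, 0.0261, 0.2561]
force: [0.5, 0.0, -1.1]
grip_force: 45.0
ee_pos: [0.5791, 0.026, 0.2546]
force: [0.0, -0.3, -0.3]
grip_force: 45.0
ee_pos: [0.5791, 0.026, 0.2538]
force: [0.1, 0.2, -1.0]
grip_force: 45.0
tcp [0.57912251 0.02598835] 0.03150304065915363 -0.00020787857223207934 [-3.13946436e+00 -8.80941642e-04  1.68170478e+00] [-0.0424161  -0.09973765 -0.02228306]
```

```bash
python3 -m jog '[[0,0,0.1,0,0,0],[0,0,0.1,0,0,0]]' | egrep 'pos|force:'
python3 -m jog '[[0,0,0.05,0,0,0],[0,0,0.05,0,0,0]]' | egrep 'pos|force:'
python3 -m jog '[[0,0,0.05,0,0,0],[0,0,0.05,0,0,0]]' | egrep 'pos|force:'
python3 -m jog '[[0,0,0.05,0,0,0],[0,0,0.05,0,0,0]]' | egrep 'pos|force:'
```

```text
ee_pos: [0.5792, 0.026, 0.2532]
force: [-0.7, 0.5, 3.4]
grip_force: 45.0
ee_pos: [0.5792, 0.026, 0.253]
force: [-2.3, 0.9, 8.6]
grip_force: 45.0
ee_pos: [0.5792, 0.026, 0.2529]
force: [-3.5, 0.2, 12.0]
grip_force: 45.0
ee_pos: [0.5792, 0.026, 0.2525]
force: [-4.9, 0.7, 12.4]
grip_force: 45.0
```

It stops dead on the upright, so I'll press it home.

```bash
python3 -m jog '[[0,0,0.1,0,0,0],[0,0,0.1,0,0,0]]' - 60 | egrep 'pos|force:'
python3 -m jog '[[0,0,0.1,0,0,0],[0,0,0.1,0,0,0]]' | egrep 'pos|force:'
python3 -m jog '[[0,0,0.1,0,0,0],[0,0,0.1,0,0,0]]' | egrep 'pos|force:'
python3 -m jog '[[0,0,0.1,0,0,0],[0,0,0.1,0,0,0]]' | egrep 'pos|force:|rot'
```

```text
ee_pos: [0.5792, 0.026, 0.2516]
force: [-5.5, -0.9, 12.8]
grip_force: 60.0
ee_pos: [0.5792, 0.026, 0.2506]
force: [-4.3, 0.3, 13.2]
grip_force: 60.0
ee_pos: [0.5792, 0.026, 0.2496]
force: [-4.6, 0.8, 13.8]
grip_force: 60.0
ee_pos: [0.5792, 0.026, 0.2485]
eef_rot: [-3.141, -0.001, 1.682]
force: [-5.6, 0.1, 12.9]
grip_force: 60.0
```

```bash
python3 -m jog '[[0,0,0.1,0,0,0],[0,0,0.1,0,0,0]]' | egrep 'pos|force:'
python3 -m jog '[[0,0,0.1,0,0,0],[0,0,0.1,0,0,0]]' | egrep 'pos|force:'
python3 -m jog '[[0,0,0.05,0,0,0],[0,0,0.05,0,0,0]]' | egrep 'pos|force:|rot'
python3 -m jog '[[0,0,0.05,0,0,0],[0,0,0.05,0,0,0]]' | egrep 'pos|force:|rot'
```

```text
ee_pos: [0.5792, 0.026, 0.2475]
force: [-5.1, 0.6, 13.4]
grip_force: 60.0
ee_pos: [0.5792, 0.026, 0.2474]
force: [-9.7, -0.1, 22.9]
grip_force: 60.0
ee_pos: [0.5792, 0.026, 0.2473]
eef_rot: [-3.141, -0.001, 1.682]
force: [-12.1, -1.3, 27.5]
grip_force: 60.0
ee_pos: [0.5792, 0.026, 0.2473]
eef_rot: [-3.141, -0.001, 1.682]
force: [-15.0, 0.1, 33.0]
grip_force: 60.0
```

It has stopped hard after about 5.5 mm, so it's home. I'll ease off, release and lift.

```bash
python3 -m jog '[[0,0,-0.28,0,0,0],[0,0,-0.28,0,0,0]]' - 20| egrep 'pos|force:'
python3 -m jog '[[0,0,0,0,0,0],[0,0,0,0,0,0],[0,0,0,0,0,0],[0,0,0,0,0,0]]' 45 | egrep 'force|width|time'
python3 -m jog '[[0,0,-2,0,0,0],[0,0,-5,0,0,0],[0,0,-9,0,0,0],[0,0,-12,0,0,0],[-15,0,-12,0,0,0],[-20,0,-14,0,0,0],[-25,0,-14,0,0,0],[-25,0,-14,0,0,0]]' | egrep 'pos|force|time'
python3 -m jog '[[-12,-12,0,0,0,0],[-12,-12,0,0,0,0],[-12,-12,0,0,0,0],[-12,-12,0,0,0,0]]' | egrep 'pos|force|time'
python3 - <<'E'
from h import *
a=ctrl.camera("top");b=ctrl.camera("scene");X=C+.03*ey
f=lambda c:(lambda u,v:cv2.resize(c["img"][v-20:v+20,u-25:u+25],None,fx=8,fy=8,interpolation=cv2.INTER_CUBIC))(*[int(q) for q in w2px(c,[*X,.04])])
for c in(a,b):print(w2px(c,[*X,.04]),w2px(c,[*X,.029]),w2px(c,[*X,.078]))
cv2.imwrite("pics/f.png",np.hstack([f(a),f(b)]))
E
```

```text
ee_pos: [0.5791, 0.026, 0.2474]
force: [-0.1, 0.3, -0.8]
grip_force: 20.0
time_s: 21.2
force: [-0.6, 0.1, -0.1]
grip_width: 0.0419
grip_force: 0.0
time_s: 22.0
ee_pos: [0.6013, -0.1739, 0.3827]
force: [-0.1, 0.4, -0.1]
grip_force: 0.0
time_s: 22.4
ee_pos: [0.4931, -0.3074, 0.3826]
force: [0.7, 0.6, 0.3]
grip_force: 0.0
(np.float64(302.9717253127216), np.float64(164.11033950096885)) (np.float64(303.0158796088411), np.float64(164.73307816935005)) (np.float64(302.8145249699727), np.float64(161.89280998027283))
(np.float64(346.5595337872402), np.float64(230.8248470433696)) (np.float64(346.45197315933285), np.float64(233.35331409270958)) (np.float64(346.9414117684757), np.float64(221.8370233003072))
```

View pics/f.png

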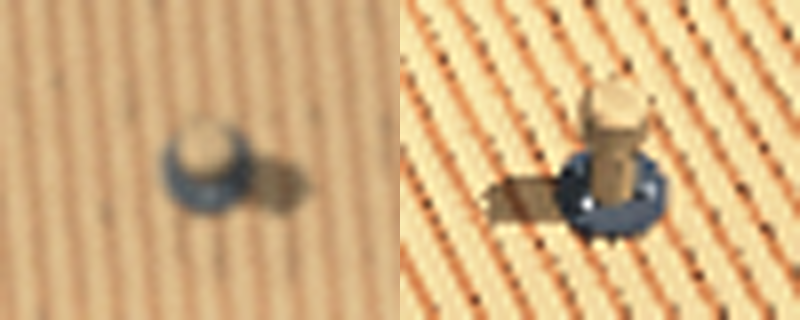

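The peg stands upright with its base flat. The disc centre is at top (302.5,164.8) against a predicted (303.0,164.7), and scene (347.1,233.3) against (346.5,233.4), so it's in place.

```bash
python3 -c "
from station import ctrl
print(ctrl.hand_in())"
```

```text
the job is handed in; nothing more can be done
None
```

The job is handed in: pressing found the upright at about y = +30 mm (±4 mm) from the rack's middle, and the peg is pushed home there with its base flat, in line with the fixed pegs to within about 2 mm, after about 22 s of robot time.

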